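Refit the hotplate's control knob and turn it off

TASK

The control knob has come off the portable hotplate. Put it back on the control shaft, turning it until its keyway finds the key, press it fully home on the collar, and with it turn the hotplate to off (pointer at the dash); then let go. Be gentle: the plastic cracks if it is pressed or twisted hard against the shaft or its stop, and leave the other things where they are.

Things in the scene. Friction and masses are not known exactly. Their poses are not given: they have to be found in the camera images.
- hotplate: White portable hotplate, fixed, 260 x 200 x 50 mm (x, y, z), with a dark round plate (150 mm across, top 62 mm high, centred at x = +40 mm). Origin: centre of its underside on the worktop; +x runs from the control strip (nearest the robot) to the plate, z up. The upright steel control shaft stands on the strip at x = -98 mm, y = 0.
- collar (a point): Point on the control shaft's axis, 54 mm above the worktop, on top of the steel collar (34 mm across, 4 mm high) on which the knob's underside rests when home. Axes as the hotplate's. Round shaft, 9 mm thick; a key on one side, 4.5 mm wide, reaches 12.5 mm from the axis and ends 13 mm above the collar; an unaligned knob stands on it, 13 mm too high.
- shaft_top (a point): Point on the shaft's axis, 20 mm above the collar: the coned tip of the shaft when not pushed (this point is fixed to the hotplate, axes too). The shaft is sprung: it sinks up to 6 mm under a push (3 N at first, 6.6 N at the bottom, rigid beyond) and springs back. It turns stiffly (0.08 N m) and stays where it is left.
- off_mark (a point): The off mark: a small dark dash on the control strip, 29 mm from the shaft's axis towards the plate (hotplate's +x). Off is the shaft's clockwise end stop (seen from above): there key and pointer point along +x. At the start the key points 0.35 to 1.5 rad anticlockwise of off; its angle is not reported. The other stop is 2.6 rad anticlockwise.
- knob: Round grey plastic knob, 40 mm across, 32 mm high, 65 to 105 g, upright on the black glass hob (7 mm above worktop); grip across its round side at any yaw. Origin: centre of its underside; z up; +x is where its pointer ridge points. Blind square bore from below, 10.6 mm wide, 24 mm deep, with a keyway on the pointer's side, 6.2 mm wide, to 16 mm from the axis.
- pointer_tip (a point): Outer end of the pointer ridge, on the knob's top edge, 20 mm from its axis, 32 mm above its underside. Seated, the knob has up to 0.17 rad of play either way on the key, so turned clockwise it meets the stop up to 0.17 rad past the off mark; either is off. The knob cracks above 30 N of contact force with hotplate or shaft.
- spoon: Steel spoon, 199 x 40 x 18 mm, lying on the worktop in front of the hotplate; bystander.
- garlic: Garlic bulb, 50 x 50 x 56 mm, on the hob; bystander.
- spice_jar: Spice jar with dark lid, 44 mm across, 96 mm high; bystander.
- lime: Lime, 44 x 49 x 41 mm; bystander.
- tin: Food tin, 75 mm across, 58 mm high; bystander.
Mind the look-alikes: they are no part of the job. There is more than one size of the knob; the one meant has the size given above.

How it is judged (in metres and radians):
At the end, for the whole second after the job is handed in: The knob is fully home (underside within 3 mm of the collar, centred within 4 mm, upright within 0.1 rad), its pointer at the off mark (within 0.25 rad), at rest and released (z of knob in the frame of collar below 0.003 m and horizontal distance between knob and collar below 0.004 m and angle between knob's own z axis and vertical below 0.1 rad and angle between the x axis of knob and the x axis of hotplate, either way round below 0.25 rad and horizontal distance between pointer_tip and off_mark below 0.016 m and linear speed of knob below 0.02 m/s and not (contact force between the fingers and knob above 0.05 N)); the robot touches nothing.
It fails at once if the knob is pressed or twisted against the hotplate or its shaft with more than 30 N (contact force between knob and hotplate above 30 N).
It fails at once if a bystander is moved by more than 40 mm (distance of any of spoon, garlic, spice_jar, lime, tin from where it was at the start of the episode above 0.04 m).
It also fails if it takes over 58 s, if anything falls off the work surface, if the arm or the gripper's body presses on something with over 40 N, if the wrist force passes 120 N, or if a joint passes its speed limit or range.

ROBOT

A 6-joint arm with a two-finger parallel gripper is mounted at the origin on a cart in front of the work surface, level with it; the furniture and walls round the work are solid. World frame = base frame: x ahead of the robot, y to its left, z up, the work surface at z = 0. Lengths are in m, angles in degrees, forces in N, time in s.
With the tool pointing down it reaches from about 0.35 to 0.925 m from the base axis. Payload 6.4 kg.
Tool frame: the origin (TCP) lies at the very end of the fingers, on their centre line; the grasp point (between the pads) lies 19 mm behind it; z points along the fingers, y is the line along which they close (so a half turn about z gives the same grasp; the last joint's range is limited). The gripper opens to 85 mm and grips with 20 to 120 N. Pads are 22 mm wide; open, the fingers measure 114 mm over their backs; the gripper's body (76 mm by 85 mm) begins 54 mm behind the grasp point. The pads swing forward as they close: fully open they stand 13 mm farther back than shut.
Start: joints at [-79.933, 14.043, 89.255, -0, 76.702, -9.975], TCP at [0.223, -0.611, 0.231] pointing down, gripper open.
Joint ranges: [-179.41, 179.41], [-58.25, 129.5], [7.25, 145.43], [-54.29, 234.29], [11.92, 165.04], [-157.13, 157.13]. Speed limits (degrees/s): [147.25, 147.25, 180, 180, 180, 180].

INTERFACE

Orientations are given as [roll, pitch, yaw] about the fixed x, y, z axes, in that order (R = Rz(yaw) Ry(pitch) Rx(roll)).
In Python, from cell import sensors, imaging, workorder gives the robot as it stands. The module is installed in compiled form; this text tells all that it offers.
- The arm moves only by the tool send_rows, never from a script. Its arguments are lists of equal length, an entry for each row: "xyz": the shift along the tool's x, y, z in cm, a list of three; "twist": the turn about the tool's z in degrees. In form: {"xyz": [[dx, dy, dz], ...], "twist": [twist, ...]}. A call has 1 to 5 rows; each row shifts and turns the commanded pose from where the row before left it, along the tool's axes as they then stand; what a row does not reach is not made up. A row lasts 1/12 s, in which the tool goes at most 41.7 mm and 7.16 degrees, less where a joint would pass 70% of its speed; a pose out of reach is approached as far as the arm can. A call with a gripper value outside its range is refused whole. "gripper" is the closure, from 0 (fully open) to 1 (shut), set as the call begins (left out, the last holds). The fingers move at their own pace and stop on an object; "grip_force" is the grip in N (left out, the last holds). Time passes only in rows, so rows that do not move let the fingers close. It gives the time, the measured TCP pose, the force, the opening and the grip force at its end, in the units of the state.
- sensors.read_state(): the state, without advancing time (a new reading comes with each control period).
- imaging.snapshot(name): name is "side" or "top" or "wrist"; returns a dict with "img" (420x560x3 uint8, red, green, blue), "K" (3x3 intrinsics, pixels), "rvec" (rotation vector, rad) and "tvec" (3), from world to camera coordinates, as OpenCV has them. Camera axes: x right, y down, z forward; pixel columns grow to the right and rows downward; lengths in m; the calibration is good to about 2 mm. The wrist camera is an equidistant fisheye: a pixel r from the principal point sees the ray r / f radians off the axis. A picture is of the moment at which its call begins. There is no depth.
- workorder.job_done(): hands the job in; it is judged then, once.
The state is a dict: "time": time; "joints": joint angles; "joint_velocities": joint speeds; "joint_torque": joint torques, N m; "ee_pos": TCP position; "eef_rot": TCP orientation; "force": force on the tool from outside, world axes, zero at the start; "ft_torque": the same for the moment, N m; "opening": finger opening in m; "grip_force": force on a finger pad.
Only numpy, scipy, OpenCV 4.12 (cv2) and the standard library are available. Lean on these libraries where they do the work, as an engineer would, in place of code of your own. Each camera call takes 0.05 s, during which the arm holds its last target. There are 200 camera calls.

## Working session

There is one attempt and no reset: what is moved stays moved. The work goes in short steps, Python scripts to look and compute and a tool call to move; the robot and the scene stay as the last step left them, time stands still between calls to the robot, and variables do not carry over. Pictures are saved under pics/ and viewed, at most 13 in all, crops included, and the job is handed in when it is done.

Besides the shell and the picture viewer there is one more tool, called after "Call:" in YAML: its name, and indented under it one key for each argument. send_rows: Moves the arm, as the interface text tells. Its arguments: {"type":"object","properties":{"xyz":{"type":"array"},"twist":{"type":"array"},"gripper":{"type":"number"},"grip_force":{"type":"number"}},"required":["xyz","twist"]}

```bash
mkdir -p pics; cat > h.py <<'E'
import numpy as np, cv2
from cell import sensors, imaging, workorder
def snap(n,f=None):
    s=imaging.snapshot(n)
    if f: cv2.imwrite(f'pics/{f}.png',cv2.cvtColor(s['img'],cv2.COLOR_RGB2BGR))
    return s
def ray(s,u,v,fish=False):
    K=s['K'];R=cv2.Rodrigues(np.array(s['rvec'],float))[0];t=np.array(s['tvec'],float).ravel()
    a=(u-K[0][2])/K[0][0];b=(v-K[1][2])/K[1][1]
    if fish:
        r=np.hypot(a,b);d=np.array([a/r*np.sin(r),b/r*np.sin(r),np.cos(r)]) if r>0 else np.array([0,0,1.])
    else: d=np.array([a,b,1.])
    return -R.T@t,R.T@d
def at(s,u,v,z,fish=False):
    c,d=ray(s,u,v,fish);return c+d*(z-c[2])/d[2]
def proj(s,p,fish=False):
    K=np.array(s['K']);R=cv2.Rodrigues(np.array(s['rvec'],float))[0];q=R@np.array(p)+np.array(s['tvec'],float).ravel()
    if fish:
        r=np.hypot(q[0],q[1]);th=np.arctan2(r,q[2]);return K[0,0]*th*q[0]/r+K[0,2],K[1,1]*th*q[1]/r+K[1,2]
    return K[0,0]*q[0]/q[2]+K[0,2],K[1,1]*q[1]/q[2]+K[1,2]
E
python3 - <<'E'
from h import *
for n in('top','side'):
    s=snap(n,n+'0'); c,d=ray(s,280,210); print(n,c,d,s['K'][0][0])
    cv2.imwrite(f'pics/{n}.png',cv2.resize(cv2.imread(f'pics/{n}0.png'),(800,600),interpolation=cv2.INTER_CUBIC))
E
```

```text
top [ 0.34228673 -0.12905735  1.14139811] [ 0.19881074  0.0025142  -0.98030936] 502.17716658359717
side [0.08882523 0.89248715 0.84449519] [ 0.36605987 -0.75135096 -0.55001944] 507.9806115764873
```

View pics/top.png

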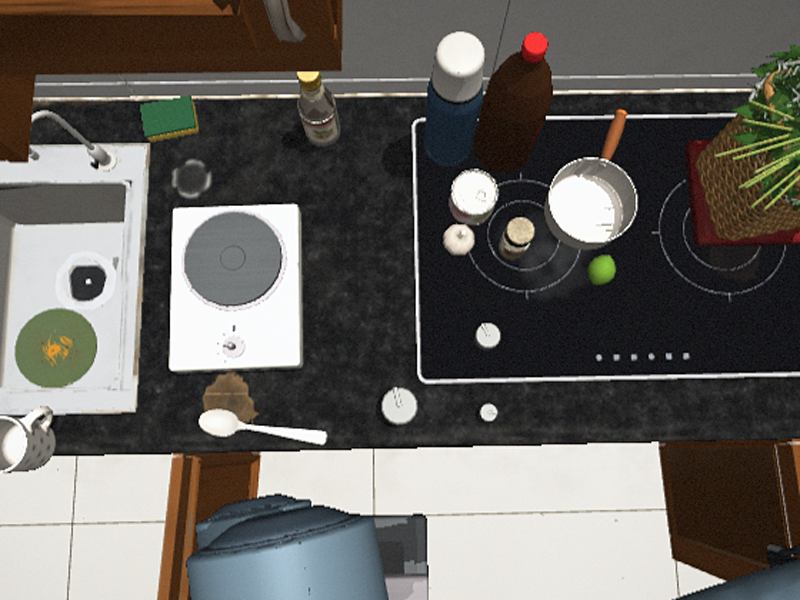

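View pics/side.png

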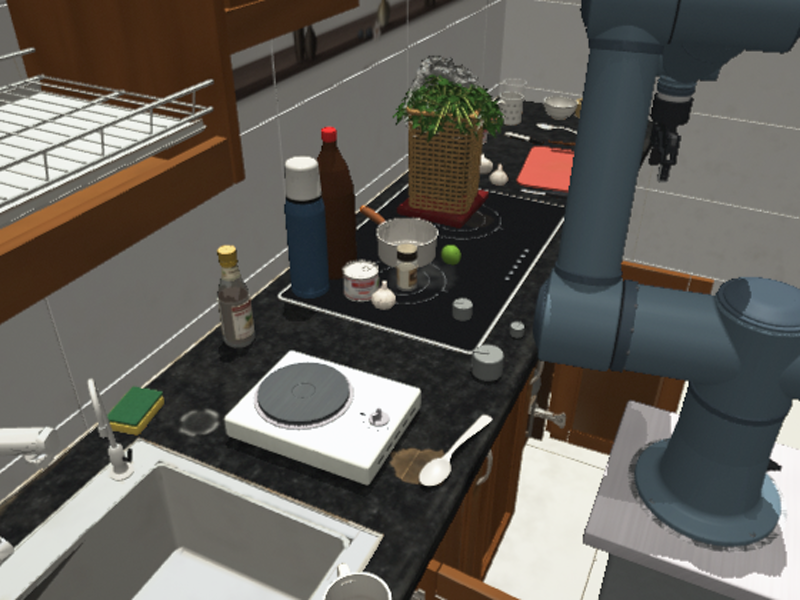

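Candidates in the top view (800x600 pixels): A is the knob on the hob at (488,335), B a large one on the worktop at (400,405), and C a small one at (488,412). The description says "on the hob, 40 mm", so I choose A. The shaft is at about (233,346), with the off dash at (234,328). Next I check with enlarged crops.

```bash
python3 - <<'E'
from h import *
s=snap('top'); i=cv2.cvtColor(s['img'],cv2.COLOR_RGB2BGR)
# crops 40x40 ->400
a=i[215:255,321:361]; b=i[222:262,143:183]
cv2.imwrite('pics/crop1.png',np.hstack([cv2.resize(x,(400,400),interpolation=cv2.INTER_CUBIC) for x in(a,b)]))
k=1/1.42857
for n,u,v,z in(('A',488,332,.039),('B',400,402,.04),('C',488,411,.02),('shaft',233,346,.06),('dash',234,328,.05),('cTL',172,207,.05),('cTR',299,205,.05),('cBR',302,366,.05),('cBL',169,370,.05)):
    print(n,at(s,u*k,v*k,z).round(4))
E
```

```text
A [ 0.5125 -0.2623  0.039 ]
B [ 0.407  -0.1235  0.04  ]
C [ 0.3916 -0.2596  0.02  ]
shaft [0.4951 0.1276 0.06  ]
dash [0.5244 0.1292 0.05  ]
cTL [0.7204 0.2322 0.05  ]
cTR [0.7205 0.0316 0.05  ]
cBR [0.4639 0.0246 0.05  ]
cBL [0.4617 0.2257 0.05  ]
```

View pics/crop1.png

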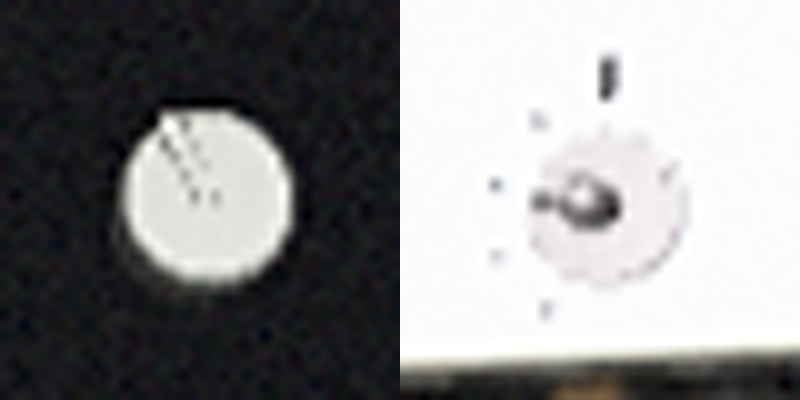

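Left crop: knob A is round, centred at (209,196), about 17 px (38 mm) across, with its ridge pointing up-left to (168,112), about +25° anticlockwise of +x. That matches the size given. Right crop: the collar is centred at (609,207), and the key points left, ending at (540,202), so it is about 85–90° anticlockwise. The dash is at (608,78). Next I refine these numerically.

```bash
python3 - <<'E'
from h import *
s=snap('top'); f=lambda u,v,x0,y0:(x0+u/10-.5,y0+v/10-.5)
print('knob',at(s,*f(209,196,321,215),.039),'tip',at(s,*f(168,113,321,215),.039))
print('collar',at(s,*f(609,207,103,222),.054),'dash',at(s,*f(608,78,103,222),.05),'keyend',at(s,*f(535,201,103,222),.067))
for z in(.067,.074): print(z,proj(s,[.4945,.1272,z]))
st=sensors.read_state(); print(st['ee_pos'],st['eef_rot'],st['force'],st['ft_torque'],st['opening'],st['time'])
# side view: knob
s=snap('side'); k=1/1.42857
print(at(s,462*k,302*k,.039))
w=snap('wrist');c,d=ray(w,w['K'][0][2],w['K'][1][2]);print('wrist',c,d,w['K'][0])
E
```

```text
knob [ 0.50873757 -0.2617262   0.039     ] tip [ 0.52760712 -0.25332479  0.039     ]
collar [0.49597975 0.12839431 0.054     ] dash [0.52508113 0.13031984 0.05      ] keyend [0.49574454 0.14118893 0.067     ]
0.067 (np.float64(162.52396087160662), np.float64(242.05143731204575))
0.074 (np.float64(161.75104340564602), np.float64(241.6054023791099))
[ 0.22271093 -0.61031064  0.23059021] [-1.79933251e+02 -1.29939631e-02  2.00436645e+01] [ 0.55560313 -0.10882069  1.20819246] [-0.00845633  0.01869047 -0.05225512] 0.08529273530769159 0.2
[ 0.50990212 -0.25716179  0.039     ]
wrist [ 0.29470076 -0.58434014  0.37432519] [-0.28317799 -0.10242524 -0.95358235] [325.1922621    0.         284.76738754]
```

Call:
send_rows:
  xyz:
    - [3.2, -1.9, 0.6]
    - [3.2, -1.9, 0.6]
    - [3.2, -1.9, 0.6]
    - [3.2, -1.9, 0.6]
    - [3.2, -1.9, 0.6]
  twist: [0, 0, 0, 0, 0]
  gripper: 0
  grip_force: 25

```text
time: 0.72
ee_pos: [0.3413, -0.4651, 0.2011]
eef_rot: [180.0, -0.0, 20.0]
force: [0.6, -0.0, -1.2]
opening: 0.0854
grip_force: 0.0
```

Call:
send_rows:
  xyz:
    - [3.2, -1.9, 0.6]
    - [3.2, -1.9, 0.6]
    - [3.2, -1.9, 0.6]
    - [3.2, -1.9, 0.6]
    - [3.2, -1.9, 0.6]
  twist: [0, 0, 0, 0, 0]

```text
time: 1.13
ee_pos: [0.4592, -0.3209, 0.1712]
eef_rot: [180.0, -0.0, 20.0]
force: [-0.2, 0.2, 0.1]
opening: 0.0856
grip_force: 0.0
```

Call:
send_rows:
  xyz:
    - [3.2, -1.9, 0.6]
    - [3.2, -1.9, 0.6]
    - [0, 0, 0]
    - [0, 0, 0]
  twist: [0, 0, 0, 0]

```text
time: 1.47
ee_pos: [0.506, -0.2632, 0.1588]
eef_rot: [-180.0, 0.0, 20.2]
force: [0.1, -0.6, -0.1]
opening: 0.0851
grip_force: 0.0
```

```bash
python3 - <<'E'
from h import *
s=snap('wrist','w1'); st=sensors.read_state(); print(st['ee_pos'],st['eef_rot'],st['joints'],st['force'])
np.save('w1.npy',s,allow_pickle=True)
print(proj(s,[.509,-.262,.039],True))
E
```

```text
[ 0.50552231 -0.26449588  0.15919878] [1.79997290e+02 2.35354820e-02 2.01244916e+01] [-3.89918687e+01  7.88653747e+00  1.04281735e+02 -2.33113426e-02
  6.78414839e+01  3.08924334e+01] [-0.6998742   0.5811654  -0.55140287]
(np.float64(284.6684158752178), np.float64(190.9860508021595))
```

View pics/w1.png

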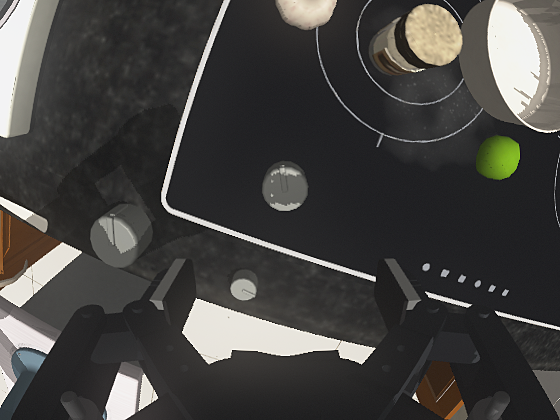

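The wrist view shows knob A at about (285,185), with its ridge pointing up to (283,168). Knobs B (120,235) and C (244,285) are clearly larger and smaller. Next I fit its outline with the cylinder model.

```bash
python3 - <<'E'
from h import *
from scipy.optimize import minimize
s=np.load('w1.npy',allow_pickle=True).item(); im=s['img'].astype(float)
g=im.mean(2)[145:225,245:325]; m=(g>60).astype(np.uint8)
n,l,stt,c=cv2.connectedComponentsWithStats(cv2.morphologyEx(m,cv2.MORPH_OPEN,np.ones((3,3))))
j=1+np.argmax(stt[1:,4]); M=(l==j).astype(np.uint8);print(stt[j])
a=np.linspace(0,2*np.pi,60)
def mask(x,y):
    P=np.array([proj(s,[x+.02*np.cos(t),y+.02*np.sin(t),z],True) for t in a for z in(.007,.039)])-[245,145]
    h=cv2.convexHull((P*16).astype(np.int32)); o=np.zeros((80,80),np.uint8); cv2.fillConvexPoly(o,h,1,shift=4); return o
best=min(((int((mask(x,y)!=M).sum()),x,y) for x in np.arange(.5,.52,.001) for y in np.arange(-.272,-.252,.001)))
print(best)
v=cv2.cvtColor(s['img'],cv2.COLOR_RGB2BGR)[145:225,245:325]; o=cv2.resize(v,(560,560),interpolation=cv2.INTER_CUBIC)
P=np.array([proj(s,[best[1]+.02*np.cos(t),best[2]+.02*np.sin(t),.039],True) for t in a])-[245,145]
cv2.polylines(o,[(P*7+3.5).astype(np.int32)],True,(0,0,255)); cv2.imwrite('pics/w1c.png',o)
E
```

```text
[  17   20   46   46 1668]
(373, np.float64(0.509), np.float64(-0.262))
```

View pics/w1c.png

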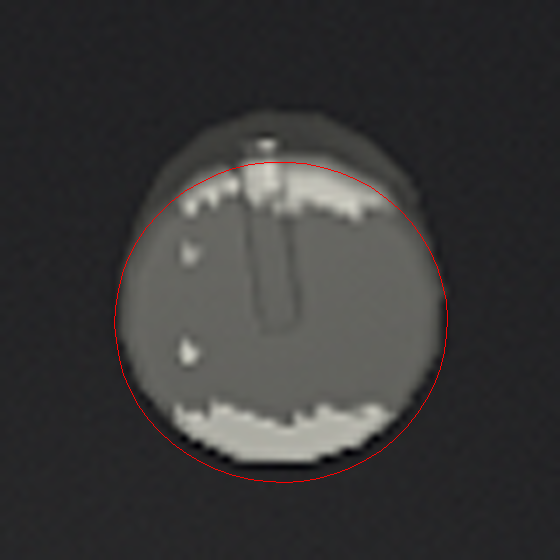

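Call:
send_rows:
  xyz:
    - [0.5, -0.1, 3.0]
    - [0, 0, 3.5]
    - [0, 0, 3.5]
    - [0, 0, 2.0]
    - [0, 0, 1.0]
  twist: [0, 0, 0, 0, 0]

```text
time: 1.93
ee_pos: [0.5071, -0.2623, 0.0261]
eef_rot: [-179.8, 0.2, 19.9]
force: [-0.6, 0.9, -0.0]
opening: 0.0856
grip_force: 0.0
```

Call:
send_rows:
  xyz:
    - [0, 0, 1.0]
    - [0, 0, 0.5]
    - [0, 0, 0.2]
    - [0, 0, 0]
    - [0, 0, 0]
  twist: [0, 0, 0, 0, 0]

```text
time: 2.35
ee_pos: [0.5106, -0.263, 0.0136]
eef_rot: [179.9, -0.1, 20.0]
force: [0.3, 0.6, -0.6]
opening: 0.0856
grip_force: 0.0
```

Call:
send_rows:
  xyz:
    - [0, 0, 0]
    - [0, 0, 0]
    - [0, 0, 0]
    - [0, 0, 0]
    - [0, 0, 0]
  twist: [0, 0, 0, 0, 0]
  gripper: 0.8
  grip_force: 25

```text
time: 2.77
ee_pos: [0.5101, -0.2624, 0.0129]
eef_rot: [180.0, -0.0, 20.1]
force: [-0.3, 0.7, 3.3]
opening: 0.0392
grip_force: 25.3
```

Call:
send_rows:
  xyz:
    - [0, 0, 0]
    - [0, 0, 0]
    - [0, 0, 0]
    - [0, 0, 0]
    - [0, 0, 0]
  twist: [0, 0, 0, 0, 0]

```text
time: 3.18
ee_pos: [0.5101, -0.2624, 0.0129]
eef_rot: [180.0, -0.0, 20.0]
force: [-0.8, 0.9, 5.3]
opening: 0.0393
grip_force: 25.5
```

Call:
send_rows:
  xyz:
    - [0, 0, -1.0]
    - [0, 0, -3.0]
    - [0, 0, -4.0]
    - [0, 0, -4.0]
    - [0, 0, -3.0]
  twist: [0, 0, 0, 0, 0]

```text
time: 3.6
ee_pos: [0.5102, -0.2626, 0.1658]
eef_rot: [179.9, -0.1, 20.0]
force: [0.6, -0.0, -0.2]
opening: 0.0389
grip_force: 25.5
```

Call:
send_rows:
  xyz:
    - [0.6, -1.86, 0]
    - [1.2, -3.72, 0]
    - [1.2, -3.72, 0]
    - [1.2, -3.72, 0]
    - [1.2, -3.72, 0]
  twist: [0, 0, 0, 0, 0]

```text
time: 4.02
ee_pos: [0.5024, -0.0848, 0.1624]
eef_rot: [-180.0, -0.0, 20.0]
force: [0.2, -0.0, 0.2]
opening: 0.0395
grip_force: 25.5
```

Call:
send_rows:
  xyz:
    - [1.2, -3.72, 0]
    - [1.2, -3.72, 0]
    - [1.2, -3.72, 0]
    - [1.2, -3.72, 0]
    - [1.2, -3.72, 0]
  twist: [0, 0, 0, 0, 0]

```text
time: 4.43
ee_pos: [0.495, 0.1107, 0.1625]
eef_rot: [180.0, -0.0, 20.0]
force: [0.1, 0.1, -0.5]
opening: 0.039
grip_force: 25.5
```

Call:
send_rows:
  xyz:
    - [0.6, -1.86, 0]
    - [0, 0, 0]
    - [0, 0, 0]
    - [0, 0, 0]
    - [0, 0, 0]
  twist: [-6, -7, -7, -7, -7]

```text
time: 4.85
ee_pos: [0.4946, 0.1287, 0.1623]
eef_rot: [-180.0, 0.0, 54.4]
force: [-0.4, -0.1, -0.8]
opening: 0.0392
grip_force: 25.6
```

Call:
send_rows:
  xyz:
    - [0, 0, 0]
    - [0, 0, 0]
    - [0, 0, 0]
    - [0, 0, 0]
    - [0, 0, 0]
  twist: [-7, -7, -7, -7, 0]

```text
time: 5.27
ee_pos: [0.4946, 0.1284, 0.1623]
eef_rot: [-180.0, 0.0, 82.2]
force: [0.2, 0.0, -1.0]
opening: 0.039
grip_force: 25.6
```

Call:
send_rows:
  xyz:
    - [0, 0, 0]
    - [0, 0, 0]
  twist: [0, 0]

```text
time: 5.43
ee_pos: [0.4948, 0.1284, 0.1623]
eef_rot: [-180.0, 0.0, 81.9]
force: [-0.6, -0.3, -1.4]
opening: 0.039
grip_force: 25.6
```

```bash
python3 - <<'E'
from h import *
s=snap('wrist','w2'); st=sensors.read_state(); print(st['ee_pos'],st['eef_rot'],st['joints'],st['force'],st['ft_torque'],st['opening'])
np.save('w2.npy',s,allow_pickle=True)
print(proj(s,[.4955,.128,.054],True))
t=snap('top','t2')
E
```

```text
[0.4948469  0.1283732  0.16228538] [-1.79994377e+02  2.66626604e-03  8.19260043e+01] [ 1.81995915e+00 -3.53687879e-01  1.12622032e+02 -1.79412384e-03
  6.77376538e+01  9.89463480e+00] [-0.23873886 -0.06685124 -0.20915103] [0.02876845 0.00264133 0.04180872] 0.039447340181935235
(np.float64(286.18645828516577), np.float64(199.26965677495934))
```

View pics/w2.png

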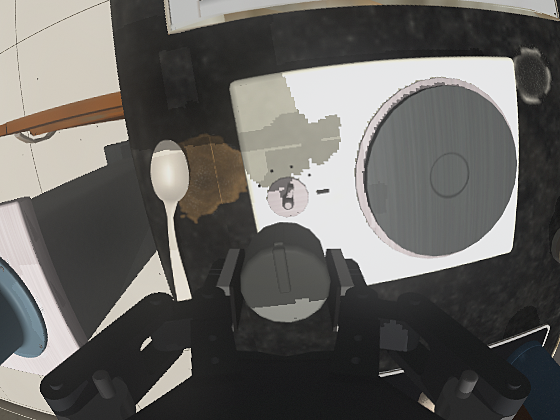

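The wrist view shows the knob held at (285,275) with its ridge pointing up. The collar is ahead at (288,197) and the dash at (322,191). Next I enlarge the shaft with the projected model drawn over it.

```bash
python3 - <<'E'
from h import *
s=np.load('w2.npy',allow_pickle=True).item(); v=cv2.cvtColor(s['img'],cv2.COLOR_RGB2BGR)
def crop(x,y,w,h,k): return cv2.resize(v[y:y+h,x:x+w],(w*k,h*k),interpolation=cv2.INTER_CUBIC)
o=crop(258,165,80,60,10); a=np.linspace(0,2*np.pi,60)
for z,r,c in((.054,.017,(0,0,255)),(.074,.0015,(0,255,0)),(.067,.0125,(255,0,0))):
    P=np.array([proj(s,[.4955+r*np.cos(t),.128+r*np.sin(t),z],True) for t in a])-[258,165]
    cv2.polylines(o,[(P*10+5).astype(np.int32)],True,c)
cv2.imwrite('pics/w2c.png',o)
E
```

```text
(no output)
```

View pics/w2c.png

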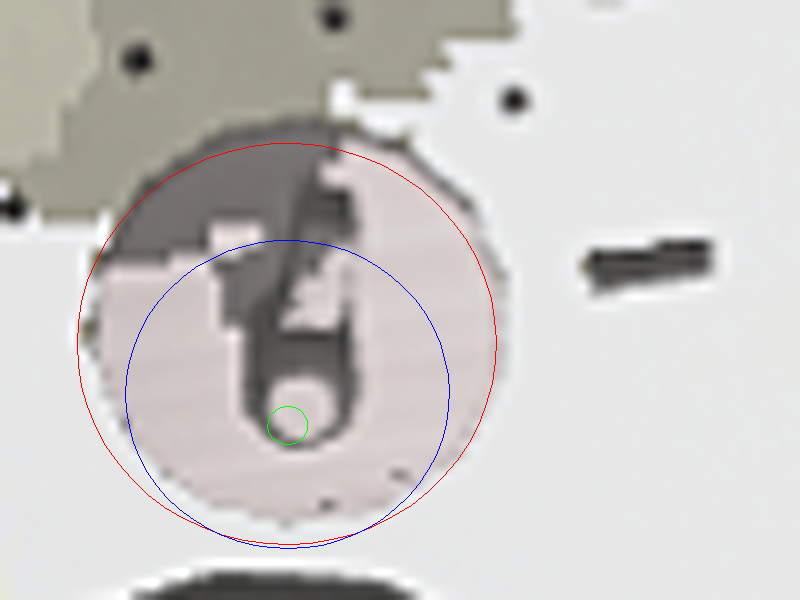

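The collar's real centre is about (302,320), while the model drew it at (288,344), so the wrist view puts the axis at about (0.497,0.1296). The key points up and a little right, so its yaw is roughly 70–88°. Next I compare with the held knob in the same picture.

```bash
python3 - <<'E'
from h import *
s=np.load('w2.npy',allow_pickle=True).item(); v=cv2.cvtColor(s['img'],cv2.COLOR_RGB2BGR)
x0,y0,k=225,155,5
o=cv2.resize(v[y0:y0+175,x0:x0+130],(130*k,175*k),interpolation=cv2.INTER_CUBIC); a=np.linspace(0,2*np.pi,60)
def ring(x,y,z,r,c):
    P=np.array([proj(s,[x+r*np.cos(t),y+r*np.sin(t),z],True) for t in a])-[x0,y0]
    cv2.polylines(o,[((P+.5)*k).astype(np.int32)],True,c)
ring(.4948,.1284,.1883,.02,(0,0,255)); ring(.4948,.1284,.1563,.02,(255,0,0))
ring(.4970,.1296,.054,.017,(0,0,255)); ring(.4970,.1296,.074,.0015,(0,255,0))
for y in (70,76,82,88):
    t=np.radians(y);e=np.array(proj(s,[.497+.0125*np.cos(t),.1296+.0125*np.sin(t),.067],True))-[x0,y0]; cv2.circle(o,tuple(((e+.5)*k).astype(int)),2,(0,255,255) if y==70 else(255,0,255),-1)
cv2.imwrite('pics/w2d.png',cv2.resize(o[100:],None,fx=.77,fy=.77))
E
```

```text
(no output)
```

View pics/w2d.png

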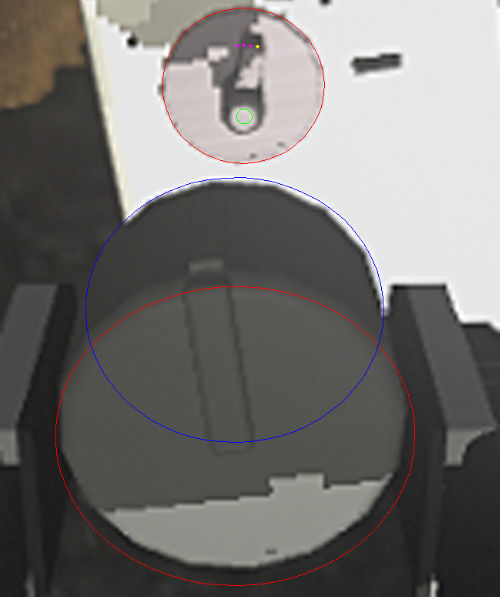

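The model now fits the collar. The held knob is within about 1 mm of the TCP and its ridge is at about 88°. The key is probably at 70–75°. I shift over the axis, pre-turn and descend gently.

Call:
send_rows:
  xyz:
    - [0.08, 0.18, 2.0]
    - [0, 0, 2.5]
    - [0, 0, 2.0]
    - [0, 0, 1.0]
    - [0, 0, 0]
  twist: [0, 7, 0, 0, 0]

```text
time: 5.95
ee_pos: [0.4949, 0.1288, 0.0848]
eef_rot: [-179.7, 0.1, 75.0]
force: [1.0, -0.1, -0.7]
opening: 0.039
grip_force: 25.6
```

Call:
send_rows:
  xyz:
    - [0, 0, 0.3]
    - [0, 0, 0.3]
    - [0, 0, 0.2]
    - [0, 0, 0]
  twist: [0, 0, 0, 0]

```text
time: 6.28
ee_pos: [0.4973, 0.129, 0.0798]
eef_rot: [179.9, -0.0, 75.0]
force: [0.1, -1.0, -0.6]
opening: 0.0394
grip_force: 25.6
```

Call:
send_rows:
  xyz:
    - [0, 0, 0.2]
    - [0, 0, 0.1]
    - [0, 0, 0]
  twist: [0, 0, 0]

```text
time: 6.53
ee_pos: [0.4969, 0.1289, 0.0763]
eef_rot: [180.0, -0.0, 75.0]
force: [0.3, 1.5, -1.0]
opening: 0.0393
grip_force: 25.6
```

Call:
send_rows:
  xyz:
    - [0, 0, 0.2]
    - [0, 0, 0.1]
    - [0, 0, 0]
  twist: [0, 0, 0]

```text
time: 6.78
ee_pos: [0.4967, 0.1289, 0.073]
eef_rot: [-180.0, 0.0, 75.0]
force: [-0.1, -0.3, -0.4]
opening: 0.0393
grip_force: 25.6
```

Call:
send_rows:
  xyz:
    - [0, 0, 0.1]
    - [0, 0, 0.1]
    - [0, 0, 0]
  twist: [0, 0, 0]

```text
time: 7.03
ee_pos: [0.4969, 0.1289, 0.0713]
eef_rot: [-180.0, 0.0, 75.0]
force: [-1.3, -0.8, 1.9]
opening: 0.0394
grip_force: 25.7
```

Call:
send_rows:
  xyz:
    - [0, 0, 0.1]
    - [0, 0, 0.05]
    - [0, 0, 0]
  twist: [0, 0, 0]

```text
time: 7.28
ee_pos: [0.497, 0.129, 0.0699]
eef_rot: [180.0, -0.0, 75.0]
force: [-0.3, -0.2, 1.9]
opening: 0.0392
grip_force: 25.8
```

Call:
send_rows:
  xyz:
    - [0, 0, 0]
    - [0, 0, 0]
    - [0, 0, 0]
  twist: [2, 1, 0]

```text
time: 7.53
ee_pos: [0.4968, 0.129, 0.0698]
eef_rot: [-180.0, -0.0, 72.0]
force: [-1.1, 1.2, 2.1]
opening: 0.0393
grip_force: 25.8
```

Call:
send_rows:
  xyz:
    - [0, 0, 0]
    - [0, 0, 0]
    - [0, 0, 0]
  twist: [2, 1, 0]

```text
time: 7.78
ee_pos: [0.4971, 0.1289, 0.0697]
eef_rot: [180.0, -0.0, 69.1]
force: [0.2, 0.1, -0.2]
opening: 0.0396
grip_force: 25.6
```

Call:
send_rows:
  xyz:
    - [0, 0, 0]
    - [0, 0, 0]
    - [0, 0, 0]
  twist: [2, 1, 0]

```text
time: 8.03
ee_pos: [0.4968, 0.1289, 0.0696]
eef_rot: [-180.0, 0.0, 66.1]
force: [0.5, 0.4, -1.2]
opening: 0.0396
grip_force: 25.6
```

The push force vanished at tool yaw of about 69°, so the keyway has found the key. I press down in small steps.

Call:
send_rows:
  xyz:
    - [0, 0, 0.1]
    - [0, 0, 0.1]
    - [0, 0, 0.1]
    - [0, 0, 0]
  twist: [2, 0, 0, 0]

```text
time: 8.37
ee_pos: [0.4966, 0.1289, 0.0665]
eef_rot: [-180.0, 0.0, 64.1]
force: [0.2, 0.3, -0.2]
opening: 0.0393
grip_force: 25.6
```

Call:
send_rows:
  xyz:
    - [0, 0, 0.2]
    - [0, 0, 0.1]
    - [0, 0, 0.1]
    - [0, 0, 0]
  twist: [0, 0, 0, 0]

```text
time: 8.7
ee_pos: [0.4966, 0.1289, 0.0625]
eef_rot: [-180.0, 0.0, 64.1]
force: [-0.2, 0.4, -0.6]
opening: 0.0393
grip_force: 25.6
```

Call:
send_rows:
  xyz:
    - [0, 0, 0.1]
    - [0, 0, 0.1]
    - [0, 0, 0]
  twist: [0, 0, 0]

```text
time: 8.95
ee_pos: [0.4967, 0.1289, 0.0606]
eef_rot: [-180.0, 0.0, 64.0]
force: [0.9, -0.1, -0.7]
opening: 0.0393
grip_force: 25.6
```

Call:
send_rows:
  xyz:
    - [0, 0, 0.05]
    - [0, 0, 0.05]
    - [0, 0, 0]
  twist: [0, 0, 0]

```text
time: 9.2
ee_pos: [0.497, 0.1289, 0.0599]
eef_rot: [180.0, -0.0, 64.0]
force: [-0.6, 0.1, -0.4]
opening: 0.0393
grip_force: 25.6
```

Call:
send_rows:
  xyz:
    - [0, 0, 0.05]
    - [0, 0, 0]
    - [0, 0, 0]
  twist: [0, 0, 0]

```text
time: 9.45
ee_pos: [0.497, 0.129, 0.0599]
eef_rot: [-180.0, 0.0, 64.0]
force: [-2.6, 0.7, 5.0]
opening: 0.0394
grip_force: 26.0
```

Contact with the collar at TCP z 59.9 mm, as expected for home. I ease off slightly and turn clockwise towards off.

Call:
send_rows:
  xyz:
    - [0, 0, -0.05]
    - [0, 0, 0]
    - [0, 0, 0]
    - [0, 0, 0]
    - [0, 0, 0]
  twist: [1, 3, 3, 3, 0]

```text
time: 9.87
ee_pos: [0.4961, 0.1292, 0.0599]
eef_rot: [-179.9, 0.1, 53.9]
force: [-4.0, 0.8, 5.2]
opening: 0.0393
grip_force: 26.0
```

```bash
python3 - <<'E'
from h import *
st=sensors.read_state(); print(st['force'],st['ft_torque'],st['eef_rot'])
E
```

```text
[-3.99982566  0.83066612  5.15757038] [0.08986309 0.77435156 0.04085968] [-1.79887674e+02  6.35595664e-02  5.39229633e+01]
```

Call:
send_rows:
  xyz:
    - [0, 0, 0]
    - [0, 0, 0]
    - [0, 0, 0]
    - [0, 0, 0]
    - [0, 0, 0]
  twist: [3, 3, 3, 3, 0]

```text
time: 10.28
ee_pos: [0.4958, 0.1295, 0.0599]
eef_rot: [-179.9, 0.1, 41.9]
force: [-5.6, 2.0, 5.9]
opening: 0.0394
grip_force: 26.1
```

```bash
python3 - <<'E'
from h import *
st=sensors.read_state(); print(st['force'],st['ft_torque'],st['eef_rot'])
E
```

```text
[-5.60525002  1.99013672  5.87894398] [0.2499863  0.904376   0.03892245] [-1.79857082e+02  8.81764976e-02  4.19261359e+01]
```

Sideways force is building because the true axis lies slightly towards -x, +y. I re-centre to relieve it and continue.

Call:
send_rows:
  xyz:
    - [-0.03, -0.08, -0.03]
    - [0, 0, 0]
    - [0, 0, 0]
    - [0, 0, 0]
    - [0, 0, 0]
  twist: [0, 2, 3, 3, 0]

```text
time: 10.7
ee_pos: [0.4957, 0.1297, 0.0599]
eef_rot: [-179.9, 0.0, 34.0]
force: [-2.4, 2.5, 1.7]
opening: 0.0388
grip_force: 25.7
```

```bash
python3 - <<'E'
from h import *
st=sensors.read_state(); print(st['force'],st['ft_torque'],st['eef_rot'],st['ee_pos'])
E
```

```text
[-2.39415751  2.48554622  1.73889282] [0.35361477 0.37384531 0.07641792] [-1.79941510e+02  1.77735997e-02  3.39762338e+01] [0.49569595 0.12969596 0.0598936 ]
```

Call:
send_rows:
  xyz:
    - [0, 0, 0]
    - [0, 0, 0]
    - [0, 0, 0]
    - [0, 0, 0]
    - [0, 0, 0]
  twist: [3, 3, 3, 1, 0]

```text
time: 11.12
ee_pos: [0.4957, 0.1299, 0.0599]
eef_rot: [-179.9, 0.0, 24.1]
force: [-3.1, 5.1, 2.0]
opening: 0.0393
grip_force: 25.7
```

```bash
python3 - <<'E'
from h import *
st=sensors.read_state(); print(st['force'],st['ft_torque'],st['eef_rot'],st['ee_pos'])
E
```

```text
[-3.14781729  5.09866708  2.0096436 ] [0.75281131 0.42391703 0.06949995] [-1.79922387e+02  1.66377276e-02  2.40935798e+01] [0.49570072 0.12989626 0.05991003]
```

Call:
send_rows:
  xyz:
    - [0, -0.07, 0]
    - [0, 0, 0]
    - [0, 0, 0]
    - [0, 0, 0]
    - [0, 0, 0]
  twist: [0, 3, 3, 3, 0]

```text
time: 11.53
ee_pos: [0.4957, 0.1302, 0.06]
eef_rot: [-180.0, -0.0, 15.0]
force: [-2.0, 3.7, -0.1]
opening: 0.0395
grip_force: 25.6
```

```bash
python3 - <<'E'
from h import *
st=sensors.read_state(); print(st['force'],st['ft_torque'],st['eef_rot'],st['ee_pos'])
E
```

```text
[-2.04750474  3.74019648 -0.05473366] [0.61761819 0.23707545 0.04751201] [-1.79976432e+02 -5.06592718e-03  1.50493775e+01] [0.49574268 0.13015785 0.0599519 ]
```

Call:
send_rows:
  xyz:
    - [0, -0.02, 0]
    - [0, 0, 0]
    - [0, 0, 0]
    - [0, 0, 0]
    - [0, 0, 0]
  twist: [3, 3, 3, 2, 0]

```text
time: 11.95
ee_pos: [0.4958, 0.1304, 0.06]
eef_rot: [-180.0, -0.0, 4.1]
force: [0.4, 4.3, -0.9]
opening: 0.0392
grip_force: 25.5
```

```bash
python3 - <<'E'
from h import *
st=sensors.read_state(); print(st['force'],st['ft_torque'],st['eef_rot'],st['ee_pos'])
s=snap('wrist'); v=cv2.cvtColor(s['img'],cv2.COLOR_RGB2BGR)
cv2.imwrite('pics/w3.png',cv2.resize(v[130:330,200:400],(600,600),interpolation=cv2.INTER_CUBIC)); np.save('w3.npy',s,allow_pickle=True)
E
```

```text
[ 0.42415664  4.29261221 -0.94066474] [0.68650244 0.07705264 0.11073514] [-1.79969397e+02 -2.11693470e-02  4.11824613e+00] [0.49580409 0.13043332 0.0599514 ]
```

View pics/w3.png

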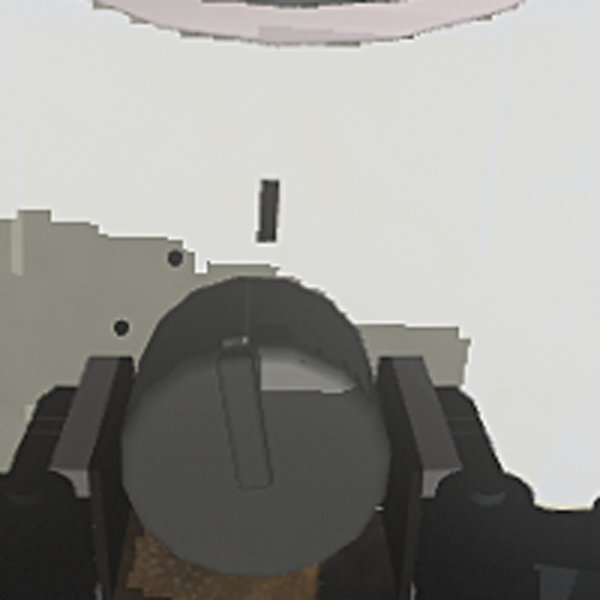

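The picture shows the knob seated and the ridge at (237,350)–(255,485), still +6° in the grip, so it hasn't slipped. The pointer is at about 10°, against the dash at (268,210). I creep on towards the stop.

Call:
send_rows:
  xyz:
    - [0, -0.03, 0]
    - [0, 0, 0]
    - [0, 0, 0]
    - [0, 0, 0]
    - [0, 0, 0]
  twist: [2, 2, 2, 1, 0]

```text
time: 12.42
ee_pos: [0.4959, 0.1306, 0.06]
eef_rot: [-180.0, -0.0, -2.9]
force: [0.2, 4.2, -2.2]
opening: 0.0391
grip_force: 25.4
```

```bash
python3 - <<'E'
from h import *
st=sensors.read_state(); print(st['force'],st['ft_torque'],st['eef_rot'],st['ee_pos'])
E
```

```text
[ 0.1803908   4.22513019 -2.17138947] [ 0.84088915 -0.06587612  0.1016244 ] [-1.79977823e+02 -2.60769677e-02 -2.89253402e+00] [0.49586801 0.13061737 0.05998896]
```

Call:
send_rows:
  xyz:
    - [0, 0, 0]
    - [0, 0, 0]
    - [0, 0, 0]
    - [0, 0, 0]
  twist: [1, 1, 1, 0]

```text
time: 12.75
ee_pos: [0.4959, 0.1307, 0.06]
eef_rot: [-180.0, -0.0, -6.0]
force: [0.8, 5.1, -2.4]
opening: 0.0393
grip_force: 25.5
```

```bash
python3 - <<'E'
from h import *
st=sensors.read_state(); print(st['force'],st['ft_torque'],st['eef_rot'],st['ee_pos'])
E
```

```text
[ 0.82324367  5.10132389 -2.43153531] [ 0.87989833 -0.1082956   0.08917549] [-1.79968773e+02 -2.56423493e-02 -5.96929742e+00] [0.49587806 0.13065442 0.06001876]
```

Call:
send_rows:
  xyz:
    - [0, -0.03, 0.03]
    - [0, 0, 0]
    - [0, 0, 0]
    - [0, 0, 0]
  twist: [1, 1, 1, 0]

```text
time: 13.08
ee_pos: [0.4959, 0.1308, 0.0599]
eef_rot: [-180.0, -0.0, -9.0]
force: [0.2, 3.9, -0.9]
opening: 0.0394
grip_force: 25.6
```

```bash
python3 - <<'E'
from h import *
st=sensors.read_state(); print(st['force'],st['ft_torque'],st['eef_rot'],st['ee_pos'])
E
```

```text
[ 0.17198054  3.85566836 -0.89963317] [0.71258179 0.04925546 0.03826205] [-1.79993338e+02 -2.14197928e-02 -9.00161712e+00] [0.49594485 0.13078679 0.05992777]
```

Call:
send_rows:
  xyz:
    - [0, 0, 0]
    - [0, 0, 0]
    - [0, 0, 0]
  twist: [1, 1, 0]

```text
time: 13.33
ee_pos: [0.496, 0.1308, 0.0599]
eef_rot: [-180.0, -0.0, -11.0]
force: [0.3, 4.8, -0.5]
opening: 0.0392
grip_force: 25.7
```

```bash
python3 - <<'E'
from h import *
st=sensors.read_state(); print(st['force'],st['ft_torque'],st['eef_rot'],st['ee_pos'])
E
```

```text
[ 0.28701326  4.81038437 -0.51316634] [ 0.76656615 -0.06163498  0.07879873] [-1.79987223e+02 -2.85068216e-02 -1.10162242e+01] [0.4960093  0.13079039 0.05994346]
```

Call:
send_rows:
  xyz:
    - [0, 0, 0]
    - [0, 0, 0]
    - [0, 0, 0]
  twist: [1, 0.5, 0]

```text
time: 13.58
ee_pos: [0.496, 0.1308, 0.0599]
eef_rot: [-180.0, -0.0, -12.5]
force: [0.4, 5.6, 0.0]
opening: 0.0393
grip_force: 25.7
```

```bash
python3 - <<'E'
from h import *
st=sensors.read_state(); print(st['force'],st['ft_torque'],st['eef_rot'],st['ee_pos'])
E
```

```text
[0.43752111 5.58706196 0.016601  ] [ 0.83924334 -0.11159016  0.07793047] [-1.79984646e+02 -2.82575606e-02 -1.25047678e+01] [0.4960134  0.13083109 0.05994024]
```

Call:
send_rows:
  xyz:
    - [0, 0, 0]
    - [0, 0, 0]
    - [0, 0, 0]
  twist: [0.5, 0.5, 0]

```text
time: 13.83
ee_pos: [0.496, 0.1308, 0.0599]
eef_rot: [-180.0, -0.0, -13.5]
force: [0.9, 5.1, -1.2]
opening: 0.0392
grip_force: 25.6
```

```bash
python3 - <<'E'
from h import *
st=sensors.read_state(); print(st['force'],st['ft_torque'],st['eef_rot'],st['ee_pos'])
E
```

```text
[ 0.94714198  5.11512369 -1.15636238] [ 0.8971411  -0.12312664  0.05850673] [-1.79981589e+02 -2.82561970e-02 -1.35068345e+01] [0.4960096  0.13083223 0.05991976]
```

Call:
send_rows:
  xyz:
    - [0, -0.03, 0]
    - [0, 0, 0]
    - [0, 0, 0]
  twist: [0.5, 0.5, 0]

```text
time: 14.08
ee_pos: [0.496, 0.1309, 0.0599]
eef_rot: [180.0, -0.0, -14.5]
force: [0.7, 3.4, -0.1]
opening: 0.0394
grip_force: 25.7
```

```bash
python3 - <<'E'
from h import *
st=sensors.read_state(); print(st['force'],st['ft_torque'],st['eef_rot'],st['ee_pos'])
s=snap('wrist'); v=cv2.cvtColor(s['img'],cv2.COLOR_RGB2BGR); np.save('w4.npy',s,allow_pickle=True)
cv2.imwrite('pics/w4.png',cv2.resize(v[130:330,200:400],(600,600),interpolation=cv2.INTER_CUBIC))
a=np.radians(1.5)
for r in (-14,-10,-6,-2): # expected ridge ends for knob world yaw relative to the hotplate
    t=a+np.radians(r);c=np.array([.496,.1308])
    print(r,[tuple((np.array(proj(s,[*(c+q*np.array([np.cos(t),np.sin(t)])),.086],True))-[200,130])*3) for q in(0.001,.02)])
E
```

```text
[ 0.680862    3.37833022 -0.06181664] [ 0.57762385 -0.08943036  0.07004042] [ 1.79990680e+02 -2.41727466e-02 -1.44900995e+01] [0.49604091 0.13093874 0.05991255]
-14 [(np.float64(253.0054580957222), np.float64(476.89732304422773)), (np.float64(247.8811105037134), np.float64(357.18216013183184))]
-10 [(np.float64(252.51359434200015), np.float64(476.92610851715824)), (np.float64(237.43689779161963), np.float64(357.8329717647076))]
-6 [(np.float64(252.02539790066407), np.float64(476.9832897209087)), (np.float64(227.0871555061476), np.float64(359.1243020694045))]
-2 [(np.float64(251.54327048751975), np.float64(477.0685828897789)), (np.float64(216.8932792694241), np.float64(361.04715734557976))]
```

View pics/w4.png

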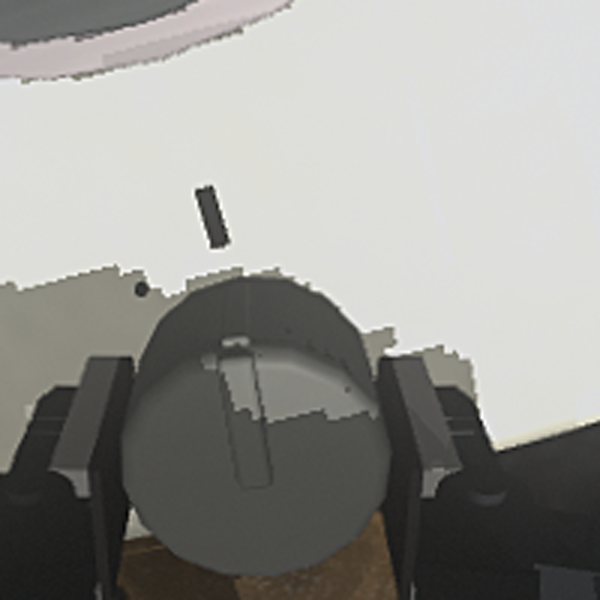

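The pointer is at about -9° from off, close to the expected stop at up to -9.7°. I take one more small probing step.

Call:
send_rows:
  xyz:
    - [0, 0, 0]
    - [0, 0, 0]
    - [0, 0, 0]
  twist: [0.5, 0.5, 0]

```text
time: 14.38
ee_pos: [0.4961, 0.131, 0.0599]
eef_rot: [180.0, -0.0, -15.5]
force: [1.5, 2.2, 0.9]
opening: 0.0393
grip_force: 25.7
```

```bash
python3 - <<'E'
from h import *
st=sensors.read_state(); print(st['force'],st['ft_torque'],st['eef_rot'],st['ee_pos'])
E
```

```text
[1.48984304 2.18083436 0.89967713] [ 0.60878583 -0.15758611  0.08468803] [ 1.79998859e+02 -2.83556839e-02 -1.54888087e+01] [0.49607054 0.1309655  0.05991683]
```

I take 1° more towards the stop, then back 6° within the key's play so the pointer sits nearer the mark. After that I release.

Call:
send_rows:
  xyz:
    - [0, 0, 0.02]
    - [0, 0, 0]
    - [0, 0, 0]
  twist: [0.5, 0.5, 0]

```text
time: 14.63
ee_pos: [0.4961, 0.131, 0.0599]
eef_rot: [180.0, -0.0, -16.5]
force: [0.7, 2.6, 2.1]
opening: 0.0394
grip_force: 25.9
```

Call:
send_rows:
  xyz:
    - [0, 0, 0]
    - [0, 0, 0]
    - [0, 0, 0]
    - [0, 0, 0]
  twist: [-2, -2, -2, 0]

```text
time: 14.97
ee_pos: [0.496, 0.1305, 0.0599]
eef_rot: [179.9, -0.0, -10.4]
force: [0.6, -0.2, 2.8]
opening: 0.0392
grip_force: 26.0
```

Call:
send_rows:
  xyz:
    - [0, 0, 0]
    - [0, 0, 0]
    - [0, 0, 0]
    - [0, 0, 0]
    - [0, 0, 0]
  twist: [0, 0, 0, 0, 0]
  gripper: 0.2

```text
time: 15.38
ee_pos: [0.4955, 0.131, 0.0593]
eef_rot: [180.0, 0.0, -10.5]
force: [-0.1, -0.2, 0.0]
opening: 0.0687
grip_force: 0.0
```

Call:
send_rows:
  xyz:
    - [0, 0, 0]
    - [0, 0, -0.5]
    - [0, 0, -1.5]
    - [0, 0, -3]
    - [0, 0, -3]
  twist: [0, 0, 0, 0, 0]

```text
time: 15.8
ee_pos: [0.4948, 0.131, 0.1398]
eef_rot: [180.0, 0.2, -10.5]
force: [1.1, -0.3, -0.0]
opening: 0.0683
grip_force: 0.0
```

Call:
send_rows:
  xyz:
    - [0, 0, -3]
    - [0, 0, 0]
    - [0, 0, 0]
  twist: [0, 0, 0]

```text
time: 16.05
ee_pos: [0.4973, 0.1312, 0.1722]
eef_rot: [-179.9, -0.3, -10.5]
force: [-0.3, 0.3, 0.2]
opening: 0.0683
grip_force: 0.0
```

```bash
python3 - <<'E'
from h import *
s=snap('wrist'); v=cv2.cvtColor(s['img'],cv2.COLOR_RGB2BGR)
c=np.array([.496,.1304]); a=np.linspace(0,2*np.pi,60)
u0,v0=[int(q) for q in proj(s,[*c,.086],True)]; x0,y0=u0-40,v0-45; k=6
o=cv2.resize(v[y0:y0+90,x0:x0+90],None,fx=k,fy=k,interpolation=cv2.INTER_CUBIC)
for z,col in((.086,(0,0,255)),(.054,(255,0,0))):
    P=np.array([proj(s,[c[0]+.02*np.cos(t),c[1]+.02*np.sin(t),z],True) for t in a])-[x0,y0]
    cv2.polylines(o,[((P+.5)*k).astype(np.int32)],True,col)
for r in(-10,0):
    t=np.radians(1.5+r); P=[((np.array(proj(s,[c[0]+q*np.cos(t),c[1]+q*np.sin(t),.086],True))-[x0,y0]+.5)*k).astype(int) for q in(0,.02)]
    cv2.line(o,tuple(P[0]),tuple(P[1]),(0,255,0) if r==0 else (255,0,255))
cv2.imwrite('pics/w5.png',o)
E
```

```text
(no output)
```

View pics/w5.png

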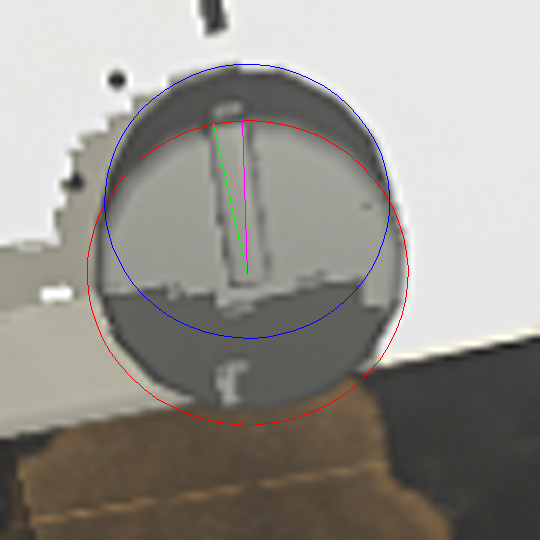

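The knob is seated, with its outline matching the home height. Its ridge runs (250,280)→(230,120), about -5° from off and pointing at the dash at (212,15). The gripper is clear, so I hand in.

```bash
python3 -c "
from cell import workorder; print(workorder.job_done())"
```

```text
the job is handed in; nothing more can be done
None
```

The knob is back on its shaft, home on the collar, with its pointer about 5° from the off dash (limit about 14°); I let go, the gripper is clear, and the job was handed in at about 16 s, but no verdict came back and I never clearly felt the off stop.

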